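# Stow the drill-bit rack behind its sprung gate

## Task

Stow the drill-bit rack in its bay: with one fingertip press the long metal tread beside the chute down and keep it down so that the gate is held fully up, and meanwhile push the rack from behind with the other fingertip, along the chute and past the gate until it is fully home against the end stop. Then let go of the tread so that the gate drops shut behind the rack. Only press and push: do not lift the rack, and leave the other things on the bench where they are.

Things in the scene. Friction and masses are not known exactly. Their poses are not given: they have to be found in the camera images.
- rack_bay: Fixed wooden bay: a straight open-topped chute. Origin on the bench, on the chute's centre line under the gate. +y: the way the rack is pushed (about the robot's left); -x: the tread's side (towards the robot); z up. All x, y, z below are in this frame, mm. Chute floor z = 6; walls 12 thick, inner faces x = -31 and +31, tops z = 36; chute open at y = -205.
- end_stop (a point): Middle of the face of the bay's end stop (y = +130); its top is at z = 40. With the rack home, its tail is at y = +10.
- gate_blade (a point): Middle of the lower edge of the gate's steel blade, 8 mm thick (y = -4 to +4). It closes only the near part of the chute: x = -28 to -10, lower edge at z = 28 when shut; from x = -10 to +31 the chute is clear, so that a fingertip can pass beside the blade, shut or raised. Fully up, the blade's top corner stands 75 mm above the bench, over x = -20.
- gate_hinge (a point): Point of the gate's hinge rod, which runs along y at x = -56, z = 46; two bearing blocks (18 x 10, 54 high) hold it at y = -199 and +26.
- gate (a joint): Gate hinge, rad: 0 shut (a spring returns it), 0.60 fully up (stop). Pressing the tread down raises the blade. Above 0.45 it clears the rack's top; let go with the rack underneath, it lies on the rack at about 0.37; once the rack's tail is past, it drops shut. Holding it fully up takes 0.2 N m, that is 4 to 7 N on the tread.
- tread_mid (a point): Middle of the top face of the gate's tread: ribbed aluminium plate 36 wide, 208 long (y = -193 to +15), outside the near wall, x = -75 to -109. Gate shut: middle at z = 36, plate rising outwards by 0.3 rad; gate at 0.55: middle at z = 19, plate falling outwards by 0.25 rad. A fingertip may slide along it while pressing. It clears the bench.
- rack: Wooden drill-bit rack, 58 (x) by 120 (y) by 34 mm high, about 0.25 kg, on the floor of the chute before the gate, 2 mm play each side, axes like the bay's. Origin: centre of its underside. Five short steel bits stand up to 20 mm above its top in a row at its x = +15; the half under the gate has a plain flat top.
- rack_nose (a point): Middle of the rack's leading end face (+y end), 17 mm above its underside.
- rack_tail (a point): Middle of the rack's rear end face (-y end, the face to push), 17 mm above its underside.
- spindle: turned wooden spindle, 37x207x37, lying beyond the far wall of the bay (sizes in mm); bystander, leave alone. Origin at the centre of its underside.
- offcut: small dark wood offcut, 30x55x18, lying beside the near wall of the bay past the end of the tread (sizes in mm); bystander, leave alone. Origin at the centre of its underside.
- wood_egg: small turned wooden knob, 44 across, 38 high (sizes in mm); bystander, leave alone. Origin at the centre of its underside.
- block_end: wood block, 68x130x60 (sizes in mm); bystander, leave alone. Origin at the centre of its underside.
- block_plane: block plane, 42x162x52 (sizes in mm); bystander, leave alone. Origin at the centre of its underside.
- tape_1: roll of tape, 104 across, 25 high (sizes in mm); bystander, leave alone. Origin at the centre of its underside.
There are look-alikes about, which are no part of the job. Leave any red or yellow look-alike of the rack alone.

How it is judged:
On the way, in this order (a step that is already met when the one before it is completed fails the run):
1. the gate is held up (above 0.45 rad) while the rack is still before it (value of joint gate above 0.45 rad and y of rack_nose in the frame of rack_bay below -0.005 m), for 0.1 s.
2. the rack's nose passes the gate (6 to 100 mm beyond its middle) while the gate is still held up above 0.45 rad, off the rack (value of joint gate above 0.45 rad and y of rack_nose in the frame of rack_bay between 0.006 and 0.1 m), for 0.05 s.
At the end, for the whole second after the job is handed in: The rack stands flat on the chute's floor, at rest, its nose within 5 mm of the end stop, and the gate has dropped shut behind it (joint below 0.08 rad) (y of rack_nose in the frame of rack_bay above 0.125 m and value of joint gate below 0.08 rad and z of rack in the frame of rack_bay below 0.009 m and angle between rack's own z axis and vertical below 0.06 rad and linear speed of rack below 0.01 m/s); the robot touches nothing.
It fails at once if the rack is lifted (10 mm) or tipped (0.2 rad) (z of rack in the frame of rack_bay above 0.016 m or angle between rack's own z axis and vertical above 0.2 rad).
It fails at once if another thing is moved by more than 30 mm (distance of any of spindle, offcut, wood_egg, block_end, block_plane, tape_1 from where it was at the start of the episode above 0.03 m).
It also fails if it takes over 42 s, if anything falls off the work surface, if the arm or the gripper's body presses on something with over 40 N, if the wrist force passes 120 N, or if a joint passes its speed limit or range.

## Robot

A 7-joint arm with a two-finger parallel gripper is mounted at the origin on a cart in front of the work surface, level with it; the furniture and walls round the work are solid. World frame = base frame: x ahead of the robot, y to its left, z up, the work surface at z = 0. Lengths are in m, angles in rad, forces in N, time in s.
With the tool pointing down it reaches from about 0.35 to 0.9 m from the base axis. Payload 8.1 kg.
Tool frame: the origin (TCP) lies where the fingers leave the gripper's body, on its centre line; the fingertips stand 66 mm ahead of it and the grasp point (between the pads) lies 47 mm ahead of it; x points along the fingers, y is the direction in which the jaws open and shut, and the axes are right-handed (so a half turn about x gives the same grasp; the last joint's range is limited). The gripper opens to 92 mm and grips with 3 to 60 N. Pads are 19 mm wide; open, the fingers measure 130 mm over their backs; the gripper's body (75 mm by 190 mm) begins 47 mm behind the grasp point.
Start: joints at [-1.297, 0.434, 0.025, 1.573, -0.012, 1.134, -0.075], TCP at [0.23, 0.581, 0.292] pointing down, gripper open.
Joint ranges: [-2.62, 2.62], [-0.44, 2.09], [-1.27, 1.32], [0.08, 2.57], [-1.32, 4.46], [0.12, 2], [-2.74, 2.74]. Speed limits (rad/s): [2.22, 2.22, 3.01, 3.01, 3.14, 3.14, 3.14].

## Interface

Orientations are given as a 3x3 rotation matrix whose columns are the frame's x, y, z axes.
In Python, from workcell import bot, imaging gives the robot as it stands. The module is installed in compiled form; this text tells all that it offers.
- The arm moves only by the tool arm_command, never from a script. Its argument "steps" is a list of rows, each a list of 3 entries, a list of its own where there are three numbers: the finger opening in mm, from 0 to 91.8, then the shift along the tool's x, y, z in mm, then the turn about the tool's x in rad. In form: [[hand, [tx, ty, tz], yaw], ...]. A call has 1 to 10 rows; each row is the pose to reach, as a shift and turn from the pose measured when the call began, along the tool's axes at that moment; what a row does not reach only later rows make up. A row lasts 1/12 s, in which the tool goes at most 41.7 mm and 7.16 degrees, less where a joint would pass 70% of its speed; a pose out of reach is approached as far as the arm can. A call with a gripper value outside its range is refused whole. The fingers move at their own pace and stop on an object; "squeeze" is the grip in N (left out, the last holds). Time passes only in rows, so rows that repeat a pose let the fingers close. It gives the time, the measured TCP pose, the force and the opening at its end, in the units of the state.
- bot.state(): the state, without advancing time (a new reading comes with each control period).
- imaging.capture(name): name is "scene" or "top" or "wrist"; returns a dict with "image" (400x640x3 uint8, blue, green, red), "range_z" (400x640 float32, m along the optical axis (not along the pixel's ray), 0 where there is no reading), "mtx" (3x3 intrinsics, pixels), "dist" ([k1, k2, p1, p2, k3] as OpenCV has them; the pictures are not rectified), "eye" and "rotation" of the camera in the world; the wrist camera has in their place "hand_eye" (4x4, takes a point from camera to tool coordinates, whose origin is the TCP and whose axes are the tool frame's). Camera axes: x right, y down, z forward; pixel columns grow to the right and rows downward; lengths in m; the calibration is good to about 2 mm. A picture is of the moment at which its call begins: read the wrist's pose just before it.
- bot.sign_off(): hands the job in, once; it reports no verdict.
The state is a dict: "t": time; "joint_positions": joint angles; "qd": joint speeds; "joint_efforts": joint torques, N m; "position": TCP position; "ee_rot": TCP orientation; "ft_force": force on the tool from outside, world axes, zero at the start; "ft_torque": the same for the moment, N m; "finger_gap": opening from 0.0 (shut) to 1.0 (fully open).
Only numpy, scipy, OpenCV 4.12 (cv2) and the standard library are available. Lean on these libraries where they do the work, as an engineer would, in place of code of your own. Each camera call takes 0.05 s, during which the arm holds its last target.

## Working session

There is one attempt and no reset: what is moved stays moved. The work goes in short steps, Python scripts to look and compute and a tool call to move; the robot and the scene stay as the last step left them, time stands still between calls to the robot, and variables do not carry over. Pictures are saved under pics/ and viewed, and the job is handed in when it is done.

Besides the shell and the picture viewer there is one more tool, called after "Call:" as name(argument=value, ...), one argument or row to a line, values as JSON. arm_command: Moves the arm, as the interface text tells. Its arguments: {"type":"object","properties":{"steps":{"type":"array"},"squeeze":{"type":"number"}},"required":["steps"]}

```bash
mkdir -p pics; cat > h.py <<'E'
import numpy as np, cv2
from workcell import bot, imaging
def cap(n,f):
    c=imaging.capture(n); cv2.imwrite('pics/'+f+'.png',c['image']); np.savez('pics/'+f+'.npz',**{k:v for k,v in c.items()}); return c
E
python3 - <<'E'
from h import *
s=bot.state(); print(s)
for n in ('scene','top','wrist'):
    c=cap(n,n+'0'); print(n,c['mtx'],c['dist'],c.get('eye'),c.get('rotation'),c.get('hand_eye'))
E
```

```text
{'t': 0.0, 'joint_positions': array([-1.29661787,  0.43523052,  0.02495996,  1.57410682, -0.01159333,
        1.13402634, -0.07512407]), 'qd': array([ 4.70445977e-05, -9.04704282e-04,  2.01935988e-03, -5.05301154e-04,
        1.68170847e-03, -4.67881825e-04, -9.29591478e-04]), 'joint_efforts': array([-4.82856231e-04, -6.67857456e+01,  9.84076224e-01, -3.14454138e+01,
       -6.07315404e-02,  4.27887181e-02,  1.60330474e-04]), 'position': array([0.22983927, 0.58074958, 0.29143631]), 'ee_rot': array([[-4.58612858e-04,  3.68000227e-01,  9.29825587e-01],
       [-1.56017368e-03,  9.29824290e-01, -3.68000483e-01],
       [-9.99998678e-01, -1.61945916e-03,  1.47714893e-04]]), 'ft_force': array([-0.55592126, -0.90756564,  0.49647272]), 'ft_torque': array([ 0.01128147,  0.01767173, -0.02251668]), 'finger_gap': 1.0021481043598168}
scene [[386.4203822    0.         321.21925748]
 [  0.         386.4203822  197.01026171]
 [  0.           0.           1.        ]] [0.02519903 0.         0.         0.         0.        ] [-0.5153432  -0.45436197  0.91639644] [[ 0.4499748  -0.53485337  0.71516051]
[... 199 characters left out ...]
    1.        ]] [0.02039504 0.         0.         0.         0.        ] [0.34987694 0.02734045 1.50156486] [[-0.00751762 -0.99289491  0.11875683]
 [-0.99984831  0.00932938  0.01470753]
 [-0.01571096 -0.11862825 -0.99281444]] None
wrist [[304.32656021   0.         315.45785022]
 [  0.         304.32656021 196.23687824]
 [  0.           0.           1.        ]] [-0.0417735  0.         0.         0.         0.       ] None None [[-1.00838701e-03 -3.04520770e-01  9.52505162e-01 -9.26853804e-02]
 [ 9.99998111e-01 -1.89007648e-03  4.54399178e-04  2.82982999e-04]
 [ 1.66193362e-03  9.52503821e-01  3.04522101e-01 -8.25669302e-02]
 [ 0.00000000e+00  0.00000000e+00  0.00000000e+00  1.00000000e+00]]
```

View pics/scene0.png

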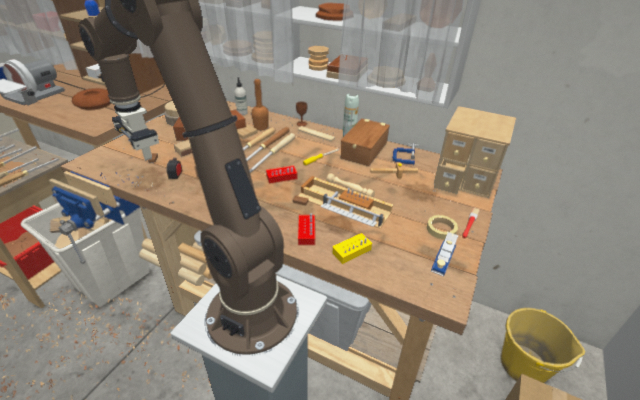

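View pics/top0.png

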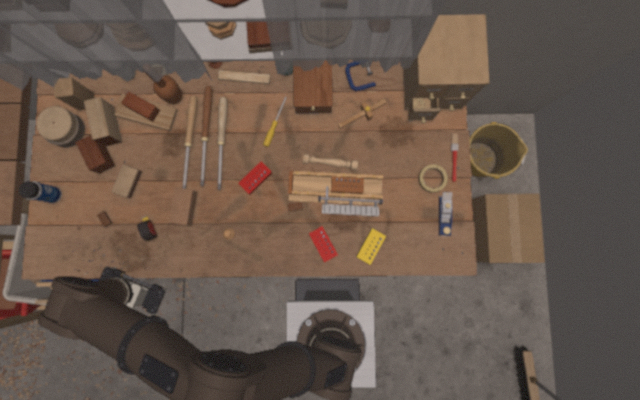

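View pics/wrist0.png

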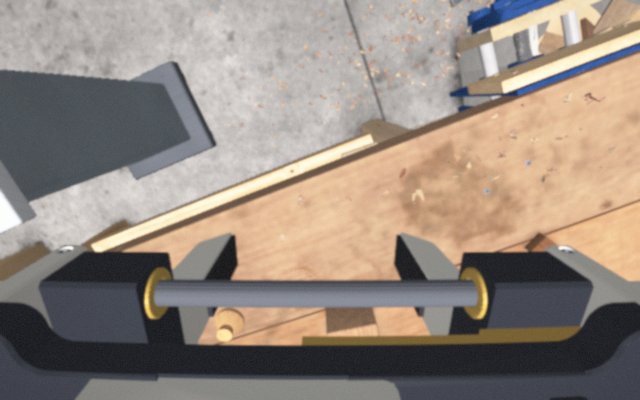

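```bash
cat >> h.py <<'E'
def world(c,T=None):
    h,w=c['range_z'].shape
    u,v=np.meshgrid(np.arange(w),np.arange(h))
    p=cv2.undistortPoints(np.stack([u,v],-1).reshape(-1,1,2).astype(float),c['mtx'],c['dist']).reshape(h,w,2)
    z=c['range_z']
    P=np.dstack([p[...,0]*z,p[...,1]*z,z])
    if T is None: return P@c['rotation'].T+c['eye']
    return P@T[:3,:3].T+T[:3,3]
def wristT(s,c):
    T=np.eye(4);T[:3,:3]=s['ee_rot'];T[:3,3]=s['position'];return T@c['hand_eye']
E
python3 - <<'E'
from h import *
c=dict(np.load('pics/top0.npz'))
W=world(c)
np.save('pics/W.npy',W)
a=c['image'][145:260,270:400]; cv2.imwrite('pics/tz.png',cv2.resize(a,None,fx=6,fy=5,interpolation=cv2.INTER_CUBIC)[:600])
z=W[145:260,270:400,2]; zz=np.clip(z*1000/80*255,0,255).astype(np.uint8)
cv2.imwrite('pics/tzz.png',cv2.resize(cv2.applyColorMap(zz,cv2.COLORMAP_JET),None,fx=6,fy=5,interpolation=cv2.INTER_NEAREST))
for r in range(165,222,3): print(r,(W[r,284:390:6,2]*1000).round().astype(int), W[r,284:390:50,:2].round(3).tolist())
E
```

```text
165 [ 4  0 -2  4 -2  1 -3  2 25 27 28 28 32 -6  0  2 -1  0] [[0.66, 0.169], [0.654, -0.021], [0.656, -0.211]]
168 [-2 -6  7  5  9  3  2  1  5 -6  2 -4 31 -2  2  0  0  7] [[0.65, 0.169], [0.646, -0.022], [0.645, -0.212]]
171 [  -7   37   36   45   35 1502   -2    0    5   -2    5    0    6    8
    5   -1    1    2] [[0.639, 0.17], [0.637, -0.022], [0.634, -0.211]]
174 [1502   42   18   28   37   33   36   39   38   37   34   39   35   32
   40    6   -3    6] [[0.35, 0.027], [0.617, -0.02], [0.624, -0.212]]
177 [ 2 39  4 10 10  3 10 16 37 33 47 40 37 36 28 37 37  0] [[0.614, 0.169], [0.605, -0.02], [0.611, -0.211]]
180 [ 2 43  7  8  7 14  7  6 36 38 45 47 45 42  3  5  7 -1] [[0.603, 0.169], [0.594, -0.02], [0.598, -0.209]]
183 [ 5 36  7  9  5  5  6  7 37 39 38 44 36 39  9  7  6 -2] [[0.591, 0.168], [0.584, -0.02], [0.589, -0.211]]
186 [ 4 42  7  5  9 11  2 48 44 38 43 40 34 44  6  9  8  1] [[0.58, 0.168], [0.572, -0.02], [0.576, -0.209]]
189 [-1 40  9 10  8  7  6 48 42 46 43 43 44 41  1 10  8  2] [[0.569, 0.169], [0.56, -0.019], [0.565, -0.21]]
192 [ 1 43 43 40 37 41 35 49 43  5 25 3
[... 417 characters left out ...]
], [0.519, -0.207]]
204 [-1 19 20  2 -6  3  2 29 32 36  7 38  2  1  5 34 14  2] [[0.511, 0.169], [0.507, -0.019], [0.508, -0.208]]
207 [-3 13 18 14  0 -1  9 37 39 34 32 37 35 30 35 37 -1 -3] [[0.5, 0.169], [0.495, -0.019], [0.496, -0.207]]
210 [-3 17  8 -1  2 -2  1 38 43 40 36 39 41 38 37 35 -1  4] [[0.489, 0.169], [0.483, -0.019], [0.485, -0.207]]
213 [-1  3 -3  4 -4 -4 -2  4 -2 42 45 39 42 45 38 39 -1 -3] [[0.477, 0.169], [0.475, -0.02], [0.474, -0.206]]
216 [-10   1  -5  -6   2  -2  -1  -3   6   6   2   0   3  -2  -2   5  -5   0] [[0.467, 0.169], [0.464, -0.019], [0.463, -0.208]]
219 [ 0 -1 -4  6 -3 -2  1  4  0  4 -1 -4  4 -1  3 -2 -3 -1] [[0.455, 0.169], [0.453, -0.019], [0.451, -0.206]]
```

View pics/tz.png

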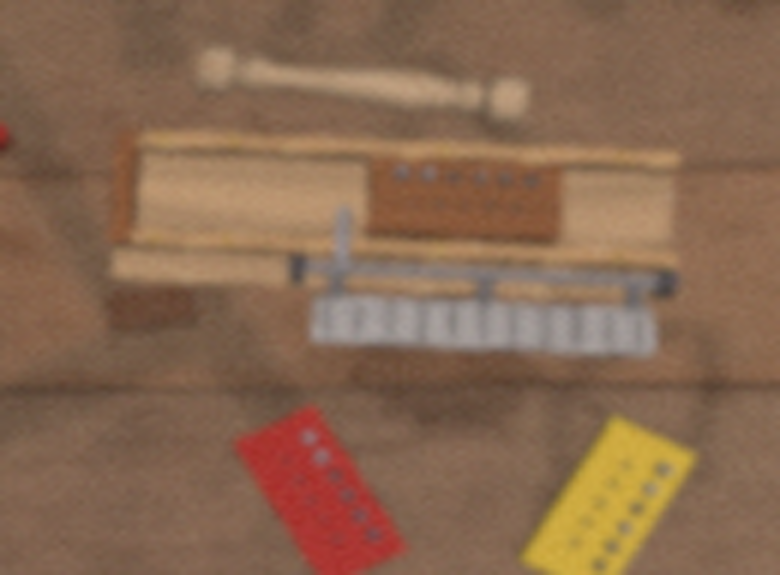

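View pics/tzz.png

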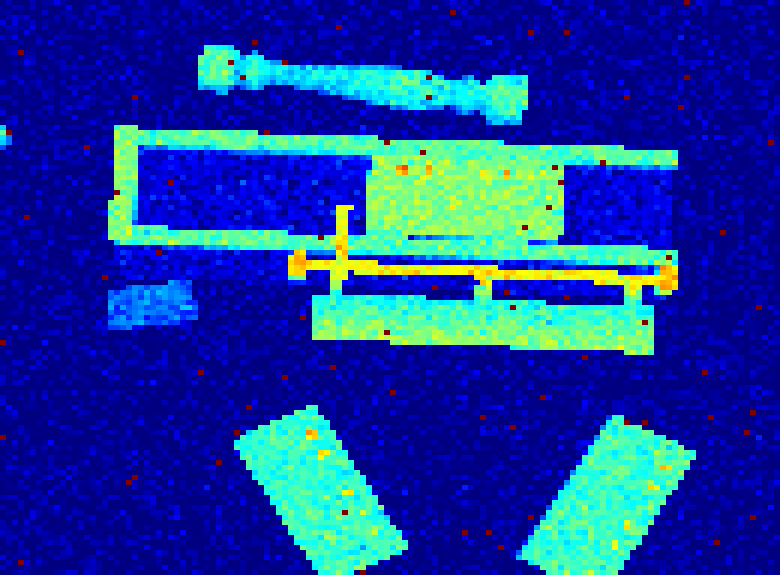

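```bash
cat > fit.py <<'E'
from h import *
from scipy.optimize import minimize
def model(x,y,ry):
    h=np.zeros_like(x)
    ins=(y>-205)&(y<142)
    h[ins&(abs(x)<43)]=36
    h[ins&(abs(x)<31)]=6
    h[(y>130)&(y<142)&(abs(x)<43)]=40
    h[(abs(x)<29)&(abs(y-ry)<60)]=40
    return h
def fit(W,p0,lo=150,hi=206):
    P=W.reshape(-1,3)*1000
    def cost(p):
        c,s=np.cos(p[2]),np.sin(p[2])
        dx,dy=P[:,0]-p[0],P[:,1]-p[1]
        x=c*dx+s*dy;y=-s*dx+c*dy
        m=(x>-48)&(x<50)&(y>-215)&(y<155)&~((x<0)&(abs(y)<14))&(P[:,2]<100)
        return np.minimum(abs(P[m,2]-model(x[m],y[m],p[3])),20).mean()
    best=None
    for d in [(0,0,0,0),(5,5,.02,5),(-5,-5,-.02,-5),(4,-4,0,8)]:
        r=minimize(cost,np.array(p0)+d,method='Nelder-Mead',options=dict(initial_simplex=np.array(p0)+d+np.vstack([np.zeros(4),np.diag([8,8,.05,10])]),xatol=.05,fatol=1e-4,maxiter=2000))
        print(r.x.round(3),r.fun)
        if best is None or r.fun<best.fun: best=r
    return best.x
E
python3 - <<'E'
from fit import *
W=np.load('pics/W.npy')[140:235,260:410]
# guess
full=np.load('pics/W.npy')
for (r,c) in [(187,327),(187,364),(184,290),(173,293),(177,381)]: print(r,c,full[r,c].round(3))
print(fit(W,[578,37,-0.03,-72]))
E
```

```text
187 327 [0.568 0.006 0.048]
187 364 [ 0.573 -0.134  0.002]
184 290 [0.58  0.142 0.045]
173 293 [0.623 0.132 0.035]
177 381 [ 0.605 -0.194  0.036]
[ 5.8361e+02  6.1390e+00 -6.1000e-02 -7.4448e+01] 4.2719504234791525
[ 5.83428e+02  5.76100e+00 -6.10000e-02 -7.19900e+01] 4.348013108564705
[ 5.83619e+02  6.51100e+00 -6.20000e-02 -7.48010e+01] 4.257867256131196
[ 5.83674e+02  5.84600e+00 -6.20000e-02 -7.39480e+01] 4.251582106125602
[ 5.83674469e+02  5.84572416e+00 -6.24809468e-02 -7.39479363e+01]
```

Call:
arm_command(
  steps=[
    [82,[4,-57,55],0.12],
    [82,[8,-84,82],0.18],
    [82,[12,-112,110],0.25],
    [82,[16,-140,137],0.31],
    [82,[20,-170,165],0.37],
    [82,[20,-200,192],0.44],
    [82,[20,-227,219],0.5],
    [82,[20,-256,247],0.56],
    [82,[20,-284,274],0.62],
    [82,[20,-284,274],0.62],
  ],
)

```text
t: 0.98
position: [0.3813, 0.211, 0.272]
ee_rot: [[-0.0, 0.844, 0.536], [-0.002, 0.536, -0.844], [-1.0, -0.001, 0.002]]
ft_force: [0.6, 0.1, -0.2]
finger_gap: 0.896
```

```bash
cat >> h.py <<'E'
def show(B=(583.7,5.8,-.0625)):
    s=bot.state(); p=s['position']*1000; c,n=np.cos(B[2]),np.sin(B[2])
    d=p[:2]-B[:2]; R=s['ee_rot']
    print('t',round(s['t'],2),'pos',p.round(1),'bay',np.round([c*d[0]+n*d[1],-n*d[0]+c*d[1]],1),'tipz',round(p[2]+66*R[2,0],1),'yang',round(np.arctan2(R[1,1],R[0,1]),4),'tilt',R[:2,0].round(4),'F',s['ft_force'].round(2),'T',s['ft_torque'].round(2),'gap',round(s['finger_gap']*91.8,1),'q',s['joint_positions'].round(2))
    return s
def plan(bx,by,z,B=(583.7,5.8,-.0625)):
    s=bot.state(); c,n=np.cos(B[2]),np.sin(B[2])
    t=np.array([B[0]+c*bx-n*by,B[1]+n*bx+c*by,z])
    R=s['ee_rot']; d=R.T@(t-s['position']*1000)
    print('shift',d.round(1),'yaw',round(-(B[2]-np.arctan2(R[1,1],R[0,1])),4))
E
python3 -c "
from h import *
show();plan(-44,-158,250)"
```

```text
t 0.98 pos [381.3 211.  272. ] bay [-214.8  192.2] tipz 206.0 yang 0.5655 tilt [-0.0002 -0.0022] F [ 0.64  0.14 -0.19] T [-0.04 -0.04  0.  ] gap 82.2 q [-0.89  0.14  0.3   2.05 -0.05  0.95 -0.  ]
shift [ 22.8 -67.5 383.7] yaw 0.628
```

Call:
arm_command(
  steps=[
    [82,[5,-7,40],0.1],
    [82,[10,-14,80],0.2],
    [82,[15,-21,120],0.28],
    [82,[20,-28,160],0.35],
    [82,[22,-35,200],0.42],
    [82,[22,-42,240],0.5],
    [82,[22,-50,280],0.56],
    [82,[22,-58,320],0.628],
    [82,[22,-67,350],0.628],
    [82,[22,-67,350],0.628],
  ],
)

```text
t: 1.82
position: [0.513, -0.1277, 0.2512]
ee_rot: [[0.001, 0.998, -0.071], [-0.007, -0.071, -0.997], [-1.0, 0.002, 0.006]]
ft_force: [0.5, -0.3, 0.1]
finger_gap: 0.893
```

```bash
python3 -c "
from h import *
from fit import fit
s=show();plan(-44,-158,110)
c=cap('wrist','wrist1'); T=wristT(s,c); W=world(c,T); np.save('pics/W1.npy',W)
print(fit(W[::2,::2],[583.7,5.8,-.0625,-74]))
"
```

```text
t 1.82 pos [ 513.  -127.7  251.2] bay [ -62.2 -137.6] tipz 185.2 yang -0.0707 tilt [ 0.0015 -0.0065] F [ 0.46 -0.34  0.08] T [-0.09  0.11  0.03] gap 82.0 q [-0.31  0.35  0.6   1.9  -0.23  0.96  0.32]
shift [141.3  18.1  19.3] yaw -0.0082
[ 5.80455e+02  4.29500e+00 -6.40000e-02 -7.29450e+01] 2.0948106245818923
[ 5.80242e+02  4.30600e+00 -6.20000e-02 -7.32120e+01] 2.0775046561089923
[ 5.79934e+02 -3.87600e+00 -6.40000e-02 -6.74880e+01] 2.2015880342996472
[ 5.8034e+02  2.5100e+00 -6.4000e-02 -7.1411e+01] 2.0897984869328994
[ 5.80242289e+02  4.30625315e+00 -6.19805118e-02 -7.32120933e+01]
```

View pics/wrist1.png

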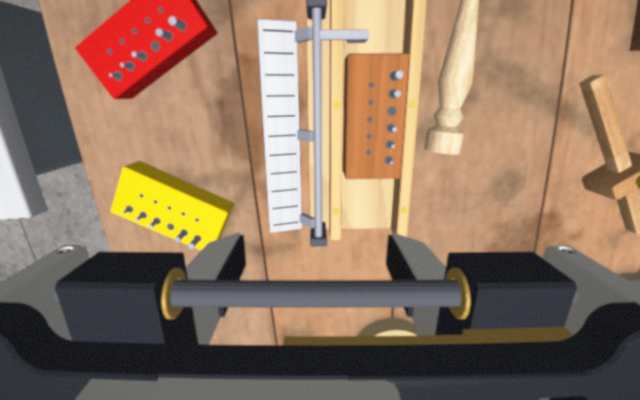

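```bash
sed -i 's/583.7,5.8,-.0625/581.0,4.5,-.0622/g' h.py; python3 -c "
from h import *
s=show();plan(-42,-157,118)
W=np.load('pics/W1.npy')*1000
B=(581.0,4.5,-.0622);c,n=np.cos(B[2]),np.sin(B[2])
dx,dy=W[...,0]-B[0],W[...,1]-B[1];x=c*dx+n*dy;y=-n*dx+c*dy
for Y in (-190,-150,-120,-100,-60,-30,0):
  m=abs(y-Y)<2.5
  b=np.round([np.median(W[...,2][m&(abs(x-X)<2)]) if (m&(abs(x-X)<2)).any() else -1 for X in range(-120,52,4)]).astype(int)
  print(Y,b)
for X in (-20,0,10):
  m=abs(x-X)<3
  print(X,[(Y,int(np.median(W[...,2][m&(abs(y-Y)<1.5)]))) for Y in range(-214,20,3) if (m&(abs(y-Y)<1.5)).any()])
"
```

```text
t 1.87 pos [ 512.4 -124.3  250.7] bay [ -60.5 -132.8] tipz 184.7 yang -0.0685 tilt [-0.     -0.0043] F [-0.59 -0.04  0.57] T [-0.08  0.07 -0.01] gap 82.2 q [-0.32  0.35  0.59  1.9  -0.23  0.96  0.31]
shift [132.8  18.6  23.5] yaw -0.0063
-190 [ 0  0 -1 41 40 38 37 36 35 34 33 31 -1  0  5 48 50  6  6 15 36 36 36  6
  6  6  6  6  6  6  6  6  6  6  6  6  6  6 26 36 36 -1 -1]
-150 [  0   0  38  41  40  38  37  36  35  33  32  31   0   0   6  48  50   6
   6  11  36  36  36   7   6   7   6   7   6   6   6   6   6   6   7 269
   7   6  27  36  36  -1  -1]
-120 [275 275 275 274 266 257  37  36  35  34  32   1   0   0   6  49  50   6
   6  10  36  36  36  37  41  40 265  41  41 293 293 294 294 294 294 270
  40  40  36  36  36  -1  -1]
-100 [269 270 270 270 269 265  37  36  35  34  32  31   1   0   6  49  50   6
   6   8  36  36  36  37  40  40 267 269 269 269 269 269 275 287 287 272
 269 270  36  36  36  -1  -1]
-60 [ 1  1 -1 41 40 38 37 36 35 34 32 30  0  1  6 48 50 27  6 25 37 37 36 37
 40 40 40 41 40 40 40 40 40 40 40 40 40 40 36 37 36 34 -1]
-30 [ 0  1 -1 41 40 39 38 36 35 34 32 30  1  1
[... 2027 characters left out ...]
1, 5), (-178, 6), (-175, 6), (-172, 5), (-169, 6), (-166, 6), (-163, 5), (-160, 6), (-157, 5), (-154, 5), (-151, 5), (-148, 6), (-145, 6), (-142, 275), (-133, 40), (-130, 40), (-127, 40), (-124, 40), (-121, 293), (-118, 294), (-115, 279), (-112, 293), (-109, 291), (-106, 289), (-103, 289), (-100, 284), (-97, 40), (-94, 40), (-91, 40), (-88, 40), (-85, 40), (-82, 40), (-79, 40), (-76, 40), (-73, 40), (-70, 40), (-67, 40), (-64, 39), (-61, 40), (-58, 40), (-55, 39), (-52, 39), (-49, 41), (-46, 40), (-43, 40), (-40, 40), (-37, 40), (-34, 41), (-31, 40), (-28, 40), (-25, 40), (-22, 40), (-19, 39), (-16, 39), (-13, 39), (-7, 6), (-4, 6), (-1, 6), (2, 6), (5, 6), (8, 6), (11, 6), (14, 6), (17, 6)]
```

Call:
arm_command(
  steps=[
    [82,[10,9,12],-0.006],
    [82,[20,19,24],-0.006],
    [82,[50,19,24],-0.006],
    [82,[80,19,24],-0.006],
    [82,[105,19,24],-0.006],
    [82,[125,19,24],-0.006],
    [82,[133,19,24],-0.006],
    [82,[133,19,24],-0.006],
    [82,[133,19,24],-0.006],
  ],
)

```text
t: 2.62
position: [0.5298, -0.1495, 0.1182]
ee_rot: [[-0.0, 0.998, -0.062], [-0.004, -0.062, -0.998], [-1.0, -0.0, 0.004]]
ft_force: [0.8, -0.7, 0.5]
finger_gap: 0.895
```

```bash
python3 -c "
from h import *
s=show();plan(-42,-157,95)
c=cap('wrist','wrist2'); cap('scene','scene2')
"
```

```text
t 2.62 pos [ 529.8 -149.5  118.2] bay [ -41.6 -156.9] tipz 52.2 yang -0.0617 tilt [-0.0003 -0.004 ] F [ 0.79 -0.71  0.54] T [-0.11  0.02 -0.02] gap 82.1 q [-0.17  0.56  0.49  1.97 -0.39  0.7   0.49]
shift [23.2 -0.4 -0. ] yaw 0.0005
```

View pics/wrist2.png

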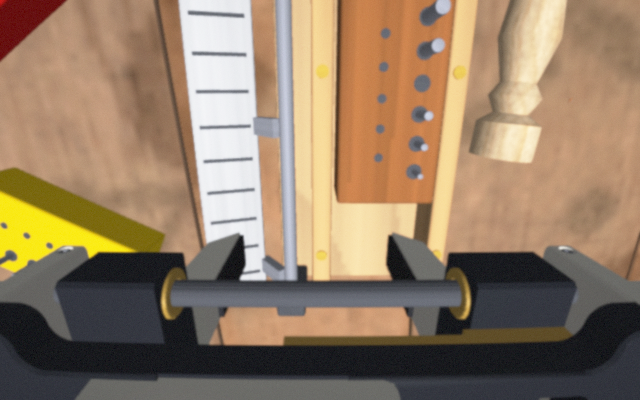

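Call:
arm_command(
  steps=[
    [82,[8,0,0],0],
    [82,[15,0,0],0],
    [82,[20,0,0],0],
    [82,[24,0,0],0],
    [82,[27,0,0],0],
    [82,[29,0,0],0],
    [82,[30,0,0],0],
  ],
)

```text
t: 3.3
position: [0.5353, -0.1502, 0.091]
ee_rot: [[0.011, 0.998, -0.061], [-0.005, -0.061, -0.998], [-1.0, 0.012, 0.005]]
ft_force: [9.7, 2.2, 16.5]
finger_gap: 0.891
```

```bash
cat > gate.py <<'E'
from h import *
def gate():
    s=bot.state(); c=imaging.capture('wrist'); W=world(c,wristT(s,c))*1000
    B=(581.0,4.5,-.0622);co,n=np.cos(B[2]),np.sin(B[2])
    dx,dy=W[...,0]-B[0],W[...,1]-B[1];x=co*dx+n*dy;y=-n*dx+co*dy;z=W[...,2]
    # tread slope
    m=(x<-76)&(x>-107)&(y>-185)&(y<10)&(z<46)&(z>4)
    if m.sum()>50:
        A=np.c_[x[m]+92,np.ones(m.sum())]; k=np.linalg.lstsq(A,z[m],rcond=None)[0]; print('tread slope',k[0].round(3),'mid z',k[1].round(1),'gate~',(0.3+np.arctan(k[0])).round(3),m.sum())
    r=(abs(x+5)<8)&(z>37)&(z<43)&(y<135)&(y>-150)
    if r.any(): print('rack top y',np.percentile(y[r],[1,99]).round(1))
    return c
E
python3 -c "
from gate import *
s=show();c=gate();cv2.imwrite('pics/wrist3.png',c['image']);cap('scene','scene3')
"
```

```text
t 3.3 pos [ 535.3 -150.2   91. ] bay [ -36.  -157.2] tipz 25.0 yang -0.0611 tilt [ 0.0113 -0.0055] F [ 9.74  2.21 16.49] T [ 0.57 -1.6  -0.13] gap 81.8 q [-0.14  0.6   0.45  1.98 -0.42  0.64  0.52]
tread slope 0.115 mid z 25.3 gate~ 0.414 13626
rack top y [-131.3  -34.7]
```

View pics/wrist3.png

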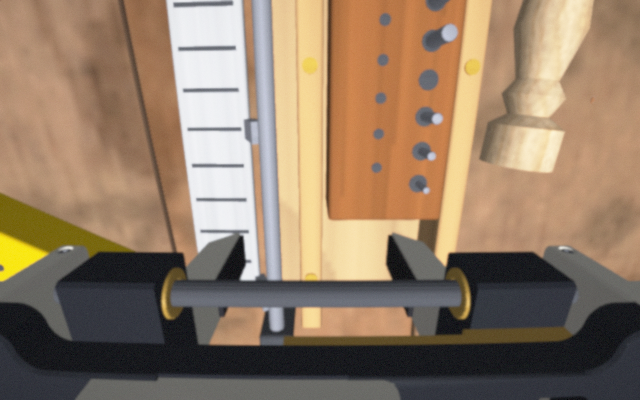

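Call:
arm_command(
  steps=[
    [82,[4,-1,0],0],
    [82,[6,-2,0],0],
    [82,[8,-2,0],0],
    [82,[8,-2,0],0],
  ],
)

```text
t: 3.73
position: [0.5401, -0.1504, 0.0867]
ee_rot: [[0.025, 0.998, -0.06], [-0.007, -0.06, -0.998], [-1.0, 0.025, 0.005]]
ft_force: [10.0, 4.4, 30.5]
finger_gap: 0.892
```

```bash
python3 -c "
from gate import *
s=show();c=gate();cap('scene','scene4')
"
```

```text
t 3.73 pos [ 540.1 -150.4   86.7] bay [ -31.1 -157.1] tipz 20.7 yang -0.06 tilt [ 0.0247 -0.0067] F [10.03  4.36 30.51] T [ 0.82 -1.09 -0.11] gap 81.9 q [-0.14  0.61  0.44  1.98 -0.43  0.62  0.53]
tread slope 0.395 mid z 15.1 gate~ 0.676 9045
rack top y [-131.5  -35.9]
```

Call:
arm_command(
  steps=[
    [82,[-8,-4,0],0],
    [82,[-14,-10,0],0],
    [82,[-16,-16,0],0],
    [82,[-16,-17,0],0],
  ],
)

```text
t: 4.17
position: [0.5212, -0.1494, 0.1024]
ee_rot: [[0.024, 0.998, -0.061], [-0.007, -0.061, -0.998], [-1.0, 0.024, 0.005]]
ft_force: [2.0, -0.7, 1.6]
finger_gap: 0.892
```

```bash
python3 -c "
from gate import *
s=show();c=gate()
"
```

```text
t 4.17 pos [ 521.2 -149.4  102.4] bay [ -50.1 -157.3] tipz 36.4 yang -0.0608 tilt [ 0.0238 -0.0065] F [ 1.98 -0.74  1.62] T [-0.12 -0.23 -0.01] gap 81.9 q [-0.15  0.56  0.46  2.01 -0.41  0.63  0.52]
tread slope -0.3 mid z 35.9 gate~ 0.009 16831
rack top y [-133.   -31.4]
```

Call:
arm_command(
  steps=[
    [82,[5,1,0],0],
    [82,[10,3,0],0],
    [82,[14,5,0],0],
    [82,[17,6,0],0],
    [82,[17,6,-3],0],
    [82,[17,6,-7],0],
    [82,[17,6,-11],0],
    [82,[17,6,-13],0],
  ],
)

```text
t: 4.88
position: [0.5285, -0.1378, 0.0847]
ee_rot: [[0.023, 0.998, -0.061], [-0.008, -0.061, -0.998], [-1.0, 0.024, 0.007]]
ft_force: [-1.2, -4.7, 6.4]
finger_gap: 0.89
```

```bash
python3 -c "
from gate import *
s=show();c=gate();cv2.imwrite('pics/wrist5.png',c['image']);cap('scene','scene5')
"
```

```text
t 4.88 pos [ 528.5 -137.8   84.7] bay [ -43.6 -145.3] tipz 18.7 yang -0.0612 tilt [ 0.0231 -0.008 ] F [-1.15 -4.66  6.43] T [-1.03  0.6   0.17] gap 81.7 q [-0.16  0.6   0.44  2.01 -0.44  0.6   0.51]
tread slope 0.182 mid z 18.3 gate~ 0.48 11115
rack top y [-135.9  -24.6]
```

View pics/wrist5.png

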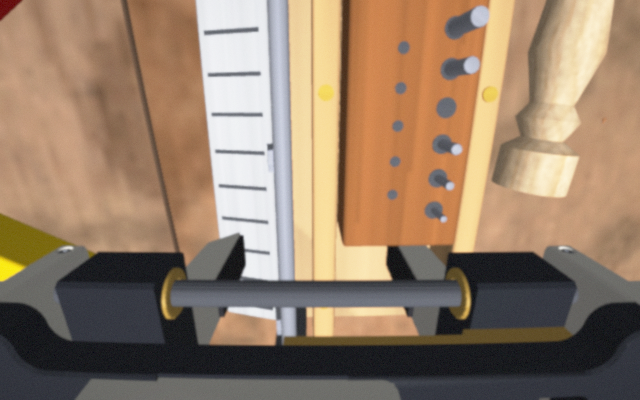

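```bash
cat > gate2.py <<'E'
from h import *
def gate():
    s=bot.state(); c=imaging.capture('wrist'); W=world(c,wristT(s,c))*1000
    B=(581.0,4.5,-.0622);co,n=np.cos(B[2]),np.sin(B[2])
    dx,dy=W[...,0]-B[0],W[...,1]-B[1];x=co*dx+n*dy;y=-n*dx+co*dy;z=W[...,2]
    t=-n*(s['position'][0]*1000-B[0])+co*(s['position'][1]*1000-B[1])
    for lo,hi in ((t+25,t+60),(t+60,12)):
        b=[];
        for X in range(-112,-64,3):
            m=(abs(x-X)<1.5)&(y>lo)&(y<hi)&(z<46)
            b.append((X,round(float(np.median(z[m])),1)) if m.sum()>10 else (X,None))
        print(b)
    for Y in (0,):
        m=(abs(y-1)<2.5)&(z>40)&(z<90); print('blade',[(X,round(float(np.median(z[m&(abs(x-X)<2)])),1)) for X in range(-56,-4,4) if (m&(abs(x-X)<2)).sum()>2])
    r=(abs(x+5)<5)&(z>37)&(z<43)
    print('rack top y',np.percentile(y[r],[1,99]).round(1) if r.any() else None)
    return c
E
python3 -c "
from gate2 import *
s=show();c=gate()
"
```

```text
t 4.98 pos [ 528.4 -137.6   84.7] bay [ -43.6 -145.1] tipz 18.7 yang -0.0609 tilt [ 0.023  -0.0077] F [-1.52 -2.    6.49] T [-0.51  0.48  0.02] gap 82.0 q [-0.16  0.6   0.44  2.01 -0.44  0.6   0.51]
[(-112, 0.2), (-109, 0.2), (-106, 0.2), (-103, 0.2), (-100, None), (-97, 14.9), (-94, 15.7), (-91, 16.5), (-88, 17.3), (-85, 18.1), (-82, 18.9), (-79, 19.6), (-76, 20.5), (-73, 21.2), (-70, 22.1), (-67, 22.8)]
[(-112, 0.2), (-109, 0.3), (-106, 0.2), (-103, 0.3), (-100, None), (-97, 14.7), (-94, 15.7), (-91, 16.4), (-88, 17.2), (-85, 18.1), (-82, 18.8), (-79, 19.6), (-76, 20.4), (-73, 21.3), (-70, 22.0), (-67, 22.8)]
blade []
rack top y [-141.9  -24.3]
```

View pics/scene5.png

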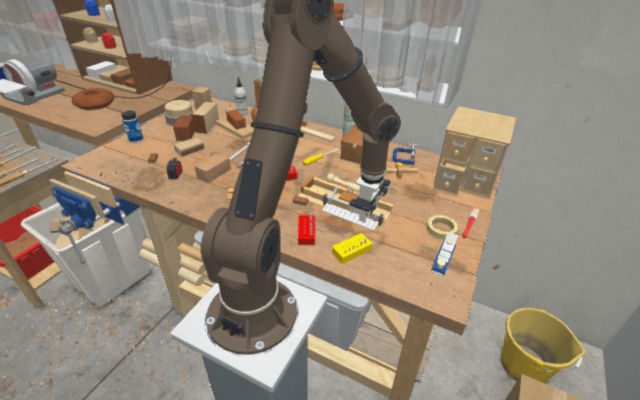

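Call:
arm_command(
  steps=[
    [82,[1.5,1,-5],0],
    [82,[1.5,2,-12],0],
    [82,[1.5,2,-19],0],
    [82,[1.5,2,-26],0],
    [82,[1.5,2,-33],0],
    [82,[1.5,2,-40],0],
    [82,[1.5,2,-47],0],
    [82,[1.5,2,-54],0],
    [82,[1.5,2,-60],0],
    [82,[1.5,2,-64],0],
  ],
)

```text
t: 5.87
position: [0.5335, -0.0781, 0.083]
ee_rot: [[0.022, 0.998, -0.064], [-0.013, -0.064, -0.998], [-1.0, 0.023, 0.011]]
ft_force: [-5.4, -15.2, 20.0]
finger_gap: 0.895
```

```bash
python3 -c "
from gate2 import *
s=show();c=gate();cv2.imwrite('pics/wrist6.png',c['image']);
"
```

```text
t 5.87 pos [533.5 -78.1  83. ] bay [-42.3 -85.4] tipz 17.0 yang -0.0637 tilt [ 0.0222 -0.0125] F [ -5.37 -15.17  20.03] T [-3.41  2.05  0.37] gap 82.1 q [-0.29  0.59  0.46  2.03 -0.44  0.59  0.41]
[(-112, 0.2), (-109, 0.3), (-106, 0.2), (-103, 0.3), (-100, 0.3), (-97, 12.6), (-94, 13.5), (-91, 14.4), (-88, 15.4), (-85, 16.4), (-82, 17.3), (-79, 18.3), (-76, 19.2), (-73, 20.1), (-70, 21.1), (-67, 22.0)]
[(-112, 0.2), (-109, 0.1), (-106, 0.2), (-103, 0.1), (-100, 0.4), (-97, 12.5), (-94, 13.4), (-91, 14.5), (-88, 15.3), (-85, 16.3), (-82, 17.3), (-79, 18.2), (-76, 19.2), (-73, 20.1), (-70, 21.0), (-67, 21.9)]
blade [(-56, 50.5), (-52, 53.3), (-48, 55.9), (-44, 58.4), (-40, 61.5), (-36, 64.0), (-32, 66.8), (-28, 69.7), (-24, 72.4), (-20, 73.5), (-16, 67.9), (-12, 62.7), (-8, 58.7)]
rack top y [-73.3  34.6]
```

View pics/wrist6.png

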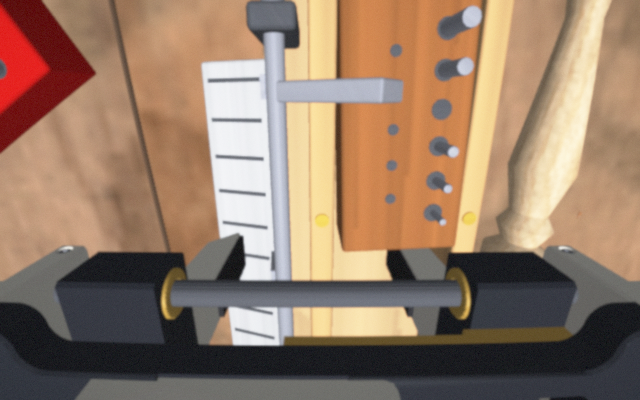

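Call:
arm_command(
  steps=[
    [82,[0.5,0,-10],0],
    [82,[0.5,0,-17],0],
    [82,[0.5,0,-24],0],
    [82,[0.5,0,-31],0],
    [82,[0.5,0,-38],0],
    [82,[0.5,0,-45],0],
    [82,[0.5,0,-52],0],
    [82,[0.5,0,-59],0],
    [82,[0.5,0,-66],0],
    [82,[0.5,0,-72],0],
  ],
)

```text
t: 6.75
position: [0.5375, -0.0128, 0.0826]
ee_rot: [[0.022, 0.997, -0.069], [-0.02, -0.068, -0.997], [-1.0, 0.023, 0.018]]
ft_force: [-8.6, -23.0, 33.3]
finger_gap: 0.895
```

```bash
python3 -c "
from gate2 import *
s=show();c=gate();cv2.imwrite('pics/wrist7.png',c['image']);
"
```

```text
t 6.75 pos [537.5 -12.8  82.6] bay [-42.4 -19.9] tipz 16.6 yang -0.0683 tilt [ 0.0219 -0.0197] F [ -8.57 -22.99  33.35] T [-5.39  3.    0.62] gap 82.2 q [-0.43  0.6   0.48  2.04 -0.45  0.59  0.28]
[(-112, 0.1), (-109, 0.2), (-106, 0.2), (-103, 0.1), (-100, 0.2), (-97, 0.3), (-94, 0.5), (-91, 0.5), (-88, 0.5), (-85, 0.5), (-82, 0.5), (-79, 0.5), (-76, 0.7), (-73, 0.7), (-70, 0.5), (-67, 5.8)]
[(-112, None), (-109, None), (-106, None), (-103, None), (-100, None), (-97, None), (-94, None), (-91, None), (-88, None), (-85, None), (-82, None), (-79, None), (-76, None), (-73, None), (-70, None), (-67, None)]
blade [(-56, 50.6), (-52, 53.3), (-48, 56.2), (-44, 58.7), (-40, 61.6), (-36, 64.3), (-32, 67.1), (-28, 69.7), (-24, 72.2), (-20, 72.9), (-16, 66.4), (-12, 60.1), (-8, 40.5)]
rack top y [-6.8 99.2]
```

View pics/wrist7.png

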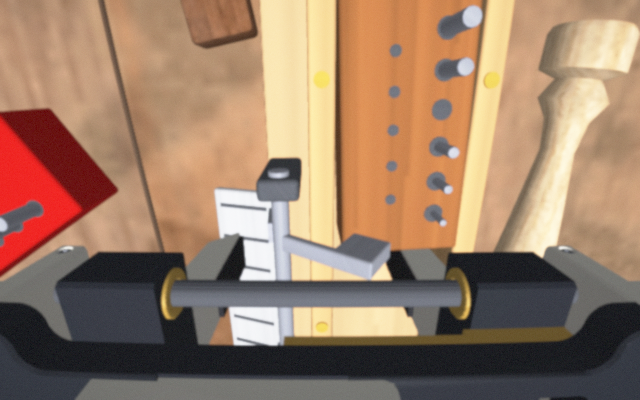

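Call:
arm_command(
  steps=[
    [82,[-1,1,-9],0],
    [82,[-2,2,-13],0],
    [82,[-2,2,-17],0],
    [82,[-2,2,-20],0],
    [82,[-2,2,-23],0],
    [82,[-2,2,-25],0],
    [82,[-2,2,-26],0],
    [82,[-2,2,-26],0],
  ],
)

```text
t: 7.47
position: [0.5399, 0.008, 0.0837]
ee_rot: [[0.02, 0.997, -0.074], [-0.026, -0.073, -0.997], [-0.999, 0.021, 0.024]]
ft_force: [-5.0, -20.1, 13.8]
finger_gap: 0.896
```

```bash
python3 -c "
from gate2 import *
s=show();c=gate();cv2.imwrite('pics/wrist8.png',c['image']);
c=cap('top','top8')
"
```

```text
t 7.47 pos [539.9   8.   83.7] bay [-41.3   0.9] tipz 17.7 yang -0.0732 tilt [ 0.0196 -0.0257] F [ -4.98 -20.09  13.85] T [-4.15  1.47 -0.39] gap 82.2 q [-0.48  0.6   0.49  2.03 -0.44  0.6   0.23]
[(-112, 0.1), (-109, 0.1), (-106, 0.1), (-103, 0.2), (-100, 0.2), (-97, 0.2), (-94, 0.2), (-91, 0.2), (-88, 0.1), (-85, 0.1), (-82, 0.1), (-79, 0.1), (-76, 0.2), (-73, 0.1), (-70, 0.2), (-67, 4.8)]
[(-112, None), (-109, None), (-106, None), (-103, None), (-100, None), (-97, None), (-94, None), (-91, None), (-88, None), (-85, None), (-82, None), (-79, None), (-76, None), (-73, None), (-70, None), (-67, None)]
blade [(-56, 50.2), (-52, 51.7), (-28, 70.1), (-24, 72.6), (-20, 73.8), (-16, 70.1)]
rack top y [ 12.2 119.6]
```

View pics/wrist8.png

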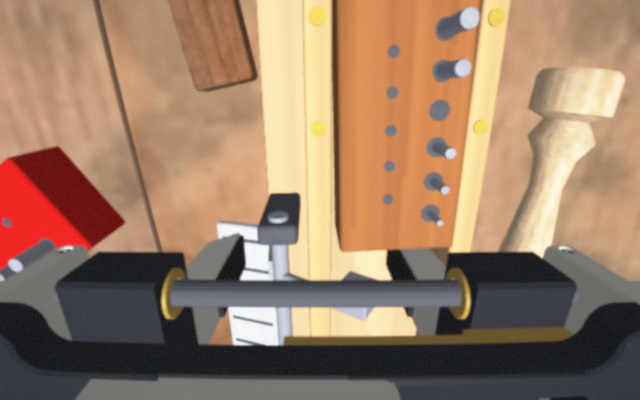

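Call:
arm_command(
  steps=[
    [82,[0,0,-5],0],
    [82,[0,0,-8],0],
    [82,[0,0,-9],0],
    [82,[0,0,-9],0],
  ],
)

```text
t: 7.9
position: [0.5398, 0.0089, 0.0836]
ee_rot: [[0.019, 0.996, -0.082], [-0.034, -0.081, -0.996], [-0.999, 0.022, 0.032]]
ft_force: [-4.5, -23.6, 16.3]
finger_gap: 0.89
```

```bash
python3 -c "
from gate2 import *
s=show();c=gate()
c=cap('scene','scene9')
cv2.imwrite('pics/s9.png',cv2.resize(c['image'][160:250,280:410],None,fx=6,fy=6,interpolation=cv2.INTER_CUBIC))
W=world(c)*1000
B=(583.0,5,-.0622);co,n=np.cos(B[2]),np.sin(B[2])
dx,dy=W[...,0]-B[0],W[...,1]-B[1];x=co*dx+n*dy;y=-n*dx+co*dy;z=W[...,2]
for X in (-18,-10,0,8):
  m=(abs(x-X)<5); print(X,[(Y,round(float(np.median(z[m&(abs(y-Y)<2)])))) for Y in range(90,150,3) if (m&(abs(y-Y)<2)).any()])
"
```

```text
t 7.9 pos [539.8   8.9  83.6] bay [-41.4   1.9] tipz 17.6 yang -0.0814 tilt [ 0.019  -0.0339] F [ -4.55 -23.55  16.29] T [-5.29  1.38 -0.51] gap 81.7 q [-0.49  0.61  0.5   2.03 -0.44  0.6   0.22]
[(-112, 0.3), (-109, 0.2), (-106, 0.2), (-103, 0.2), (-100, 0.2), (-97, 0.2), (-94, 0.2), (-91, 0.2), (-88, 0.1), (-85, 0.2), (-82, 0.2), (-79, 0.1), (-76, 0.2), (-73, 0.2), (-70, 0.2), (-67, 4.9)]
[(-112, None), (-109, None), (-106, None), (-103, None), (-100, None), (-97, None), (-94, None), (-91, None), (-88, None), (-85, None), (-82, None), (-79, None), (-76, None), (-73, None), (-70, None), (-67, None)]
blade [(-56, 49.7), (-32, 67.5), (-28, 69.9), (-24, 72.5), (-20, 73.6), (-16, 69.7)]
rack top y [ 12.2 119.6]
-18 [(96, 39), (99, 38), (102, 38), (105, 36), (108, 37), (111, 37), (114, 37), (117, 38), (120, 37), (123, 37), (126, 38), (129, 38), (132, 37), (135, 39), (138, 37)]
-10 [(90, 39), (93, 40), (96, 39), (99, 38), (102, 38), (105, 37), (108, 36), (111, 38), (114, 38), (120, 37), (123, 38), (126, 38), (129, 39), (132, 40), (135, 38)]
0 [(90, 42), (93, 37), (96, 38), (99, 38), (102, 41), (105, 45), (108, 45), (111, 37), (114, 36), (117, 36), (120, 38), (123, 39), (126, 39), (129, 39), (132, 40), (135, 40), (138, 38), (141, 37)]
8 [(90, 46), (93, 38), (96, 38), (99, 38), (102, 40), (105, 46), (108, 50), (111, 44), (114, 38), (117, 37), (120, 39), (123, 39), (126, 39), (129, 40), (132, 40), (135, 40), (141, 36)]
```

View pics/s9.png

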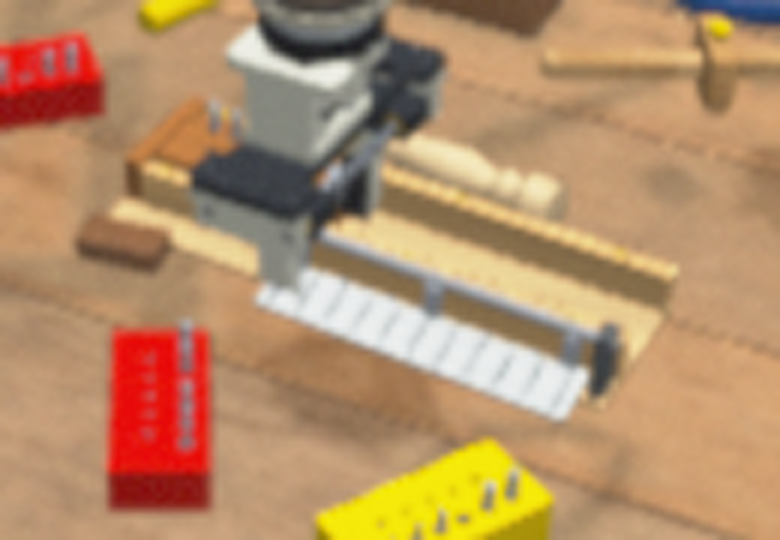

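Call:
arm_command(
  steps=[
    [82,[0,1,4],0],
    [82,[0,2,8],0],
    [82,[-2,2,8],0],
    [82,[-8,2,8],0],
    [82,[-16,2,8],0],
    [82,[-26,3,9],0],
    [82,[-45,3,10],0],
    [82,[-70,4,11],0],
    [82,[-100,4,12],0],
    [82,[-130,4,12],0],
  ],
)

```text
t: 8.83
position: [0.5403, 0.0005, 0.2157]
ee_rot: [[0.019, 0.996, -0.083], [-0.035, -0.082, -0.996], [-0.999, 0.022, 0.033]]
ft_force: [1.1, 0.1, 0.0]
finger_gap: 0.894
```

```bash
python3 -c "
from gate2 import *
s=show();c=gate();cv2.imwrite('pics/wrist10.png',c['image'])
"
```

```text
t 8.83 pos [5.403e+02 5.000e-01 2.157e+02] bay [-40.3  -6.5] tipz 149.7 yang -0.0821 tilt [ 0.0192 -0.0346] F [1.11 0.07 0.04] T [ 0.02  0.07 -0.02] gap 82.1 q [-0.6   0.42  0.65  1.93 -0.28  0.87  0.1 ]
[(-112, 0.1), (-109, 0.2), (-106, 0.2), (-103, 0.4), (-100, 0.2), (-97, 0.2), (-94, 0.4), (-91, 0.2), (-88, 0.1), (-85, 0.2), (-82, 0.3), (-79, 0.0), (-76, 0.2), (-73, 0.2), (-70, 0.3), (-67, 4.2)]
[(-112, None), (-109, None), (-106, None), (-103, None), (-100, None), (-97, None), (-94, None), (-91, None), (-88, None), (-85, None), (-82, None), (-79, None), (-76, None), (-73, None), (-70, None), (-67, None)]
blade [(-56, 49.9), (-52, 49.1), (-48, 49.5), (-44, 49.3), (-40, 48.9), (-36, 49.0), (-32, 49.3), (-28, 49.1), (-24, 49.4), (-20, 49.3), (-16, 49.0), (-12, 49.1)]
rack top y [ 12.1 143.1]
```

View pics/wrist10.png

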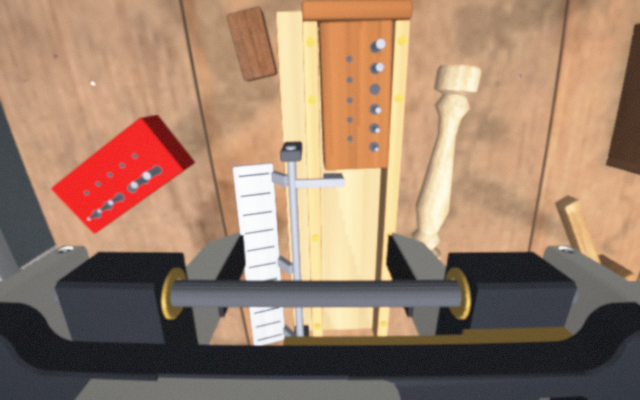

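```bash
python3 -c "
from h import *
print(bot.sign_off()); show()"
```

```text
the job is handed in; nothing more can be done
None
the job is handed in; nothing more can be done
```

The rack is stowed and the job is handed in. `sign_off` gives no verdict, so these results rest on my own measurements.

**What I did:** I located the bay with the top and wrist cameras. The two agreed to about 3 mm, and I used the wrist reading. One fingertip held the tread down while the other pushed the rack along the chute to the end stop. I then backed off and lifted clear, about 8.8 s into the 42 s allowed.

**First press:** Friction on the tread dragged the tool about 10 mm sideways, close to the far wall. I let the gate fall shut with the rack still before it, moved back out and pressed again.

**Last checks:**
- **Gate during the push:** it read about 0.56 rad before the push. It was at its stop, about 0.6 rad, with the nose roughly 45 mm past it.
- **Rack home:** pushing further moved the tool only about 1 mm. The final picture shows no gap at the end stop, and the tail measured at y of about 11 mm (10 expected, within the camera error).
- **Gate shut:** the blade lies level at z of about 49 mm, the same as before the job.
- **Robot clear:** the fingertips are 150 mm above the bench and the force reads about 1 N, which is noise.
- **Other things on the bench:** the offcut and spindle look undisturbed in the pictures. I took no final measurement of the bystanders. The tool touched only the tread and the rack as far as I could tell.

The tool had picked up about 0.035 rad of tilt by the end from pressing under load, which had no visible effect on the result.

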